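Balance two lifting beams on a knife edge and reject the lopsided one

TASK

One of the two small lifting beams has a hidden weight off its middle: find out which by balancing them on the knife edge of the green stand. Stand the lopsided beam on its feet on the floor of the small wooden crate, and leave the true beam balancing level on the knife edge, at rest.

Things in the scene. Friction and masses are not known exactly. Their poses are not given: they have to be found in the camera images.
- beam_a: Lifting beam, twin of beam_b: pale bar, 2 yellow bands, orange grip on top, end blocks on dark steel feet. 180 mm along x, 24 along y, 86 high. Origin: mid-length, at the level of the feet's undersides; z up. Bar 30-54 mm up; end blocks 24 mm long, 0-54 up; grip block 54-86 mm up, 34 along x, 24 along y: pinch it across y. V notch across mid-underside: mouth 28 mm wide at 30 mm up, apex 44 mm up, above the origin. 0.2-0.3 kg.
- beam_b: The other beam, same looks, shape, size and axes as beam_a. Either one of the two, at random, hides a lead plug near one end: its centre of mass is over 20 mm off the middle, and let go on the knife edge it drops one end by some 15 degrees onto a rest within a second. The true one, centre of mass mid-length and below the notch's apex, stays level.
- knife_edge (a point): Top centre of the steel knife edge, 85 mm above the table, on a fixed green stand (base 220 x 70 mm). Edge level, 52 mm along this frame's y, rounded 2 mm, smooth: a beam let down a few mm off slides into its notch. x: the way a beam lies. Rubber rests, tops 20 mm above the table, 65-105 mm either side along x, catch a tipping beam. A seated beam's origin is 44 mm below this point.
- crate: small open plank crate fixed on the table, the reject crate, with a red patch on its floor: 266 mm along its x, 120 mm along y, 52 mm high, walls and floor 8 mm thick (inside 250 by 104 mm). Origin: centre of its underside; the inner floor is 8 mm above it.

How it is judged (in metres and radians):
At the end, for the whole second after the job is handed in: One beam balances by itself on the knife edge, level within 8 degrees, within 15 mm across and 20 mm along the edge of its centre; the other stands upright (10 degrees) on the crate floor (raised under 12 mm), within 60 mm along and 45 mm across of its centre; both at rest (((x of beam_a in the frame of knife_edge between -0.015 and 0.015 m and y of beam_a in the frame of knife_edge between -0.02 and 0.02 m and z of beam_a in the frame of knife_edge between -0.05 and -0.036 m and angle between beam_a's own z axis and vertical below 0.14 rad and linear speed of each of beam_a, beam_b below 0.03 m/s and angular speed of each of beam_a, beam_b below 0.3 rad/s and x of beam_b in the frame of crate between -0.06 and 0.06 m and y of beam_b in the frame of crate between -0.045 and 0.045 m and z of beam_b in the frame of crate between -0.002 and 0.02 m and angle between beam_b's own z axis and vertical below 0.17 rad) or (x of beam_b in the frame of knife_edge between -0.015 and 0.015 m and y of beam_b in the frame of knife_edge between -0.02 and 0.02 m and z of beam_b in the frame of knife_edge between -0.05 and -0.036 m and angle between beam_b's own z axis and vertical below 0.14 rad and linear speed of each of beam_b, beam_a below 0.03 m/s and angular speed of each of beam_b, beam_a below 0.3 rad/s and x of beam_a in the frame of crate between -0.06 and 0.06 m and y of beam_a in the frame of crate between -0.045 and 0.045 m and z of beam_a in the frame of crate between -0.002 and 0.02 m and angle between beam_a's own z axis and vertical below 0.17 rad))); the robot touches nothing.
It also fails if it takes over 72 s, if anything falls off the work surface, if the arm or the gripper's body presses on something with over 40 N, if the wrist force passes 120 N, or if a joint passes its speed limit or range.

ROBOT

A 7-joint arm with a two-finger parallel gripper is mounted at the origin on the work surface. World frame = base frame: x ahead of the robot, y to its left, z up, the work surface at z = 0. Lengths are in m, angles in degrees, forces in N, time in s.
With the tool pointing down it reaches from about 0.425 to 0.875 m from the base axis. Payload 4.7 kg.
Tool frame: the origin (TCP) lies at the very end of the fingers, on their centre line; the grasp point (between the pads) lies 19 mm behind it; x points along the fingers, z is the direction in which the jaws open and shut, and the axes are right-handed (so a half turn about x gives the same grasp; the last joint's range is limited). The gripper opens to 87 mm and grips with 3 to 60 N. Pads are 19 mm wide; open, the fingers measure 117 mm over their backs; the gripper's body (75 mm by 190 mm) begins 51 mm behind the grasp point.
Start: joints at [0.808, 18.392, -4.016, 83.108, 1.295, 78.541, -3.26], TCP at [0.65, -0, 0.223] pointing down, gripper open.
Joint ranges: [-163.93, 163.93], [-17.29, 119.83], [-79.2, 71.16], [3.27, 140.29], [-89.18, 269.18], [5.43, 117.66], [-154.24, 154.24]. Speed limits (degrees/s): [147.25, 147.25, 180, 180, 180, 180, 180].

INTERFACE

Orientations are given as [roll, pitch, yaw] about the fixed x, y, z axes, in that order (R = Rz(yaw) Ry(pitch) Rx(roll)).
In Python, from cell import env gives the robot as it stands. The module is installed in compiled form; this text tells all that it offers.
- The arm moves only by the tool drive_tool, never from a script. Its argument "increments" is a list of rows, each a list of 2 entries, a list of its own where there are three numbers: the shift along the tool's x, y, z scaled (see below), then the turn, a rotation vector about the tool's x, y, z scaled (see below). In form: [[[dx, dy, dz], [wx, wy, wz]], ...]. A call has 1 to 10 rows; each row shifts and turns the commanded pose from where the row before left it, along the tool's axes as they then stand; what a row does not reach is not made up. The controller multiplies each number of a shift by 0.04 m and each number of a turn by 120 degrees. A row lasts 1/10 s, in which the tool goes at most 50 mm and 8.59 degrees, less where a joint would pass 70% of its speed; a pose out of reach is approached as far as the arm can. A call with a number of a shift or a turn outside -1 to 1 is refused whole. A call with a gripper value outside its range is refused whole. "hand" is the gripper's target within -1 to 1 (fully open at 1, half-way at 0, shut at -1), set as the call begins (left out, the last holds). The fingers move at their own pace and stop on an object; "squeeze" is the grip in N (left out, the last holds). Time passes only in rows, so rows that do not move let the fingers close. It gives the time, the measured TCP pose, the force and the opening at its end, in the units of the state.
- env.get_obs(): the state, without advancing time (a new reading comes with each control period).
- env.read_camera(name): name is "scene" or "side" or "wrist"; returns a dict with "frame" (400x640x3 uint8, red, green, blue), "fx", "fy", "cx", "cy" (pixels), "distortion" ([k1, k2, p1, p2, k3] as OpenCV has them; the pictures are not rectified), "R" (3x3) and "t" (3): a world point X has camera coordinates R X + t. Camera axes: x right, y down, z forward; pixel columns grow to the right and rows downward; lengths in m; the calibration is good to about 2 mm. A picture is of the moment at which its call begins. There is no depth.
- env.sign_off(): hands the job in, once; it reports no verdict.
The state is a dict: "time_s": time; "qpos": joint angles; "joint_velocities": joint speeds; "effort": joint torques, N m; "tool_pos": TCP position; "tool_rot": TCP orientation; "force": force on the tool from outside, world axes, zero at the start; "wrist_torque": the same for the moment, N m; "grip_width": finger opening in m.
Only numpy, scipy, OpenCV 4.12 (cv2) and the standard library are available. Lean on these libraries where they do the work, as an engineer would, in place of code of your own. Each camera call takes 0.05 s, during which the arm holds its last target.

## Working session

There is one attempt and no reset: what is moved stays moved. The work goes in short steps, Python scripts to look and compute and a tool call to move; the robot and the scene stay as the last step left them, time stands still between calls to the robot, and variables do not carry over. Pictures are saved under pics/ and viewed, and the job is handed in when it is done.

Besides the shell and the picture viewer there is one more tool, called after ">>>" as name(argument=value, ...) on one line, values as JSON. drive_tool: Moves the arm, as the interface text tells. Shifts and turns lie within -1 to 1; 1 stands for 0.04 m of shift or 120 degrees of turn. Its arguments: {"type":"object","properties":{"increments":{"type":"array"},"hand":{"type":"number"},"squeeze":{"type":"number"}},"required":["increments"]}

```bash
mkdir -p pics
cat > h.py <<'E'
import numpy as np, cv2
from cell import env
def cam(n,fn=None):
    c=env.read_camera(n)
    if fn: cv2.imwrite('pics/'+fn,c['frame'][:,:,::-1])
    c['K']=np.array([[c['fx'],0,c['cx']],[0,c['fy'],c['cy']],[0,0,1.]]);c['R']=np.array(c['R']);c['t']=np.array(c['t']);c['d']=np.array(c['distortion'])
    return c
def ray(c,uv):
    p=cv2.undistortPoints(np.array(uv,float).reshape(-1,1,2),c['K'],c['d']).reshape(-1,2)
    d=np.c_[p,np.ones(len(p))]@c['R']
    return -c['R'].T@c['t'],d
def onz(c,uv,z):
    o,d=ray(c,uv); return o+d*((z-o[2])/d[:,2])[:,None]
def proj(c,X):
    return cv2.projectPoints(np.array(X,float).reshape(-1,1,3),cv2.Rodrigues(c['R'])[0],c['t'],c['K'],c['d'])[0].reshape(-1,2)
E
python3 - <<'E'
from h import *
for n in ['scene','side','wrist']:
    c=cam(n,n+'0.png'); print(n,(-c['R'].T@c['t']).round(3),c['R'][2].round(2))
print(env.get_obs())
E
```

```text
scene [0.793 0.479 0.801] [-0.32 -0.53 -0.79]
side [ 0.257 -0.792  1.011] [ 0.22  0.63 -0.74]
wrist [0.65  0.085 0.383] [-0.   -0.3  -0.95]
{'time_s': 0.15, 'qpos': array([ 0.80919881, 18.43006595, -4.01762751, 83.15738812,  1.29384837,
       78.54130613, -3.26021931]), 'joint_velocities': array([ 0.00974968, -0.07359229,  0.03641783, -0.23037423, -0.00744514,
       -0.03619656, -0.02301331]), 'effort': array([ 2.16972071e-04, -4.91794288e+01, -4.04079035e-01, -3.12878716e+01,
       -6.39387709e-02,  4.04033612e-02,  9.90178205e-05]), 'tool_pos': array([ 6.49589560e-01, -3.21927608e-05,  2.21717178e-01]), 'tool_rot': array([-177.79796752,   89.91633843, -177.79626502]), 'force': array([0.13285718, 0.31460287, 0.4108105 ]), 'wrist_torque': array([ 0.00922007, -0.01921844,  0.04036109]), 'grip_width': 0.08657778492493429}
```

View pics/scene0.png

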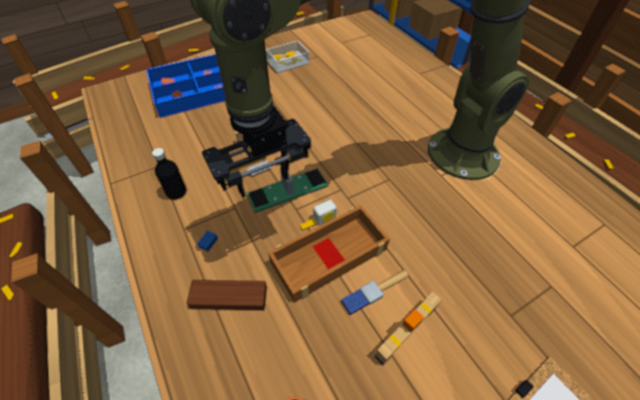

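View pics/side0.png

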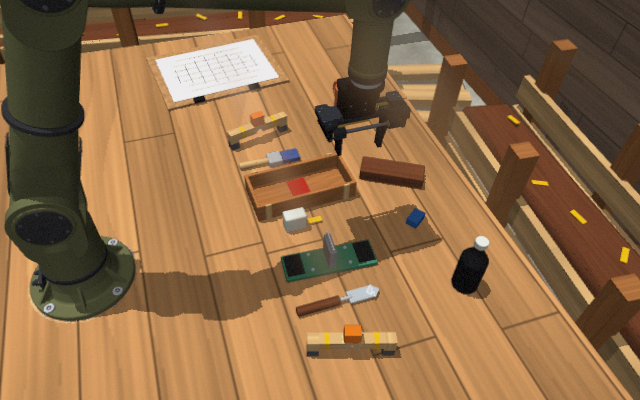

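View pics/wrist0.png

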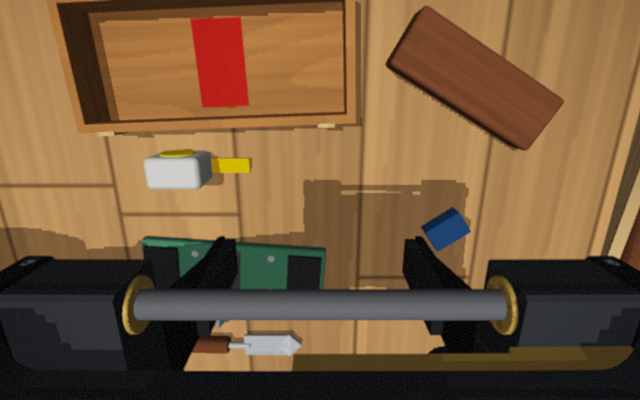

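The scene view shows beam 1 at about (410,325), the crate with its red patch at (330,250) and the stand at (288,190). The side view shows beam 1 at (257,125), beam 2 at (352,340) and the stand at (330,255). I'll measure next.

```bash
cat > m.py <<'E'
from h import *
def crop(c,x0,y0,w,h,fn,s=6):
    cv2.imwrite('pics/'+fn,cv2.resize(c['frame'][y0:y0+h,x0:x0+w,::-1],None,fx=s,fy=s,interpolation=cv2.INTER_CUBIC))
E
python3 - <<'E'
from m import *
s=cam('side');c=cam('scene')
crop(s,270,220,130,140,'s_near.png',4); crop(s,220,100,140,120,'s_far.png',5); crop(c,240,160,200,205,'c_all.png',3)
for n,k in (('side',s),('scene',c)):
    hsv=cv2.cvtColor(k['frame'],cv2.COLOR_RGB2HSV)
    for col,lo,hi in (('orange',(8,180,120),(16,255,255)),('red',(0,200,100),(4,255,255)),('green',(65,80,30),(90,255,160))):
        m=cv2.inRange(hsv,lo,hi); nn,l,st,ce=cv2.connectedComponentsWithStats(m)
        for i in range(1,nn):
            if st[i,4]>40: print(n,col,st[i],ce[i].round(1))
E
```

```text
side orange [344 325  18  18 308] [352.5 333.4]
side red [301 179   9  14  46] [304.6 186. ]
side green [337 243  40  27 455] [352.6 257.6]
side green [281 256  32  26 255] [297.2 271.8]
scene orange [311 236  35  35 140] [327.8 252.9]
scene orange [404 309  19  20 215] [413.5 318.4]
scene red [314 239  30  29 469] [328.2 253. ]
scene green [248 174  79  38 924] [285.9 191.5]
```

View pics/s_near.png

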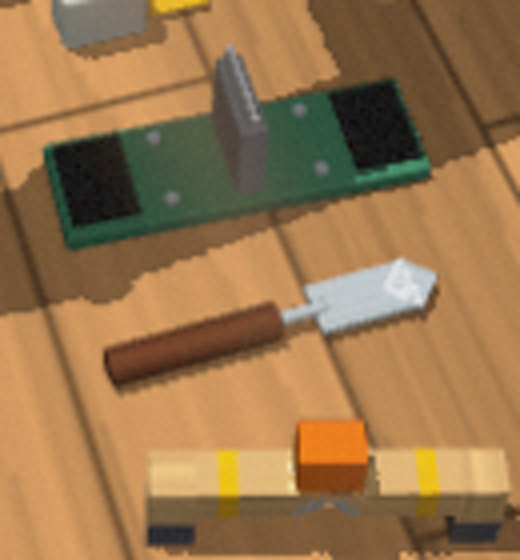

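View pics/s_far.png

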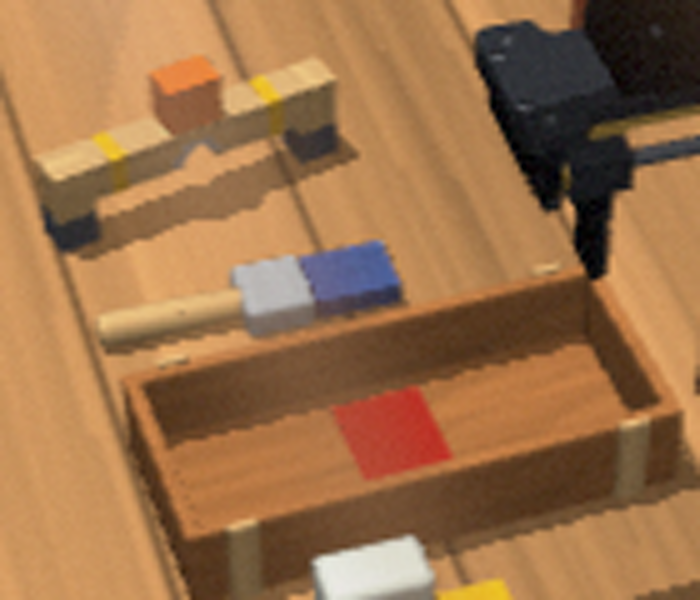

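View pics/c_all.png

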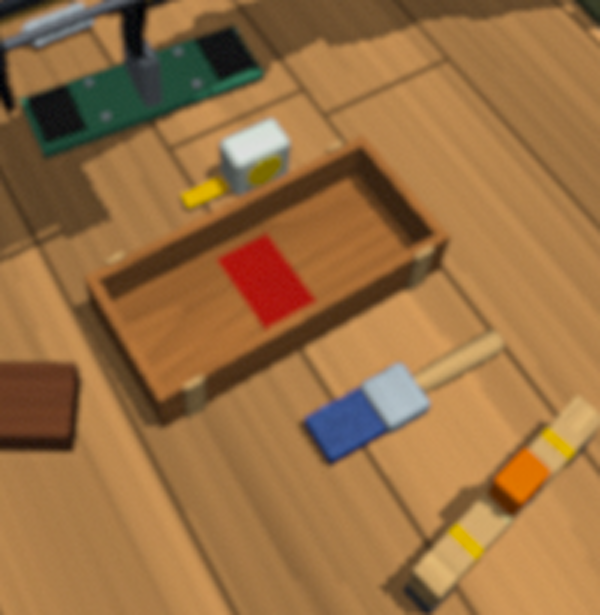

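Run:
```python
from m import *
s=cam('side');c=cam('scene')
N=lambda p:np.array(p)/4+[270,220]-.4
F=lambda p:np.array(p)/5+[220,100]-.4
C=lambda p:np.array(p)/3+[240,160]-.35
def show(n,P):
    ctr=P[:4].mean(0); d=(P[1]+P[2]-P[0]-P[3])/2; 
    print(n,ctr.round(4),'len',np.hypot(*d[:2]).round(4),'yaw',np.degrees(np.arctan2(d[1],d[0])).round(2))
show('b2 grip',onz(s,N([(303,421),(363,421),(367,450),(297,450)]),.086))
show('b2 bar',onz(s,N([(150,452),(503,450),(506,487),(150,488)]),.054))
show('b1 grip s',onz(s,F([(150,73),(205,57),(222,75),(163,95)]),.086))
show('b1 bar s',onz(s,F([(37,160),(320,58),(336,72),(50,182)]),.054))
show('b1 grip c',onz(c,C([(549,464),(520,500),(493,487),(521,450)][::1]),.086))
show('b1 bar c',onz(c,C([(579,397),(412,570),(440,590),(600,408)]),.054))
show('crate s',onz(s,F([(123,382),(588,270),(682,410),(185,540)]),.052))
show('crate c',onz(c,C([(362,140),(90,280),(165,403),(446,238)]),.052))
show('red s',onz(s,F([(332,407),(418,388),(452,457),(365,478)]),.008))
for z in (.008,.012): 
  P=onz(s,N([(46,148),(397,82),(430,163),(70,235)]),z);show('stand top s',P); print(np.linalg.norm(P[1]-P[2]))
show('stand top c',onz(c,C([(232,27),(24,103),(42,150),(262,68)]),.01))
k=onz(s,N([(230,47),(260,128)]),.085); print('knife',k,np.linalg.norm(k[0]-k[1]),k.mean(0))
```

```text
b2 grip [ 0.5144 -0.348   0.086 ] len 0.0319 yaw -17.56
b2 bar [ 0.514  -0.3491  0.054 ] len 0.1781 yaw -17.32
b1 grip s [0.5015 0.3531 0.086 ] len 0.0352 yaw 10.22
b1 bar s [0.5025 0.3553 0.054 ] len 0.1843 yaw 13.87
b1 grip c [0.4989 0.3499 0.086 ] len 0.0335 yaw 17.57
b1 bar c [0.4963 0.3477 0.054 ] len 0.1798 yaw 13.52
crate s [0.5498 0.1073 0.052 ] len 0.2639 yaw 2.09
crate c [0.5481 0.1095 0.052 ] len 0.2589 yaw 2.64
red s [0.5514 0.1249 0.008 ] len 0.0486 yaw 0.44
stand top s [ 0.5502 -0.1239  0.008 ] len 0.2183 yaw -4.26
0.06198914547033307
stand top s [ 0.5491 -0.1266  0.012 ] len 0.2175 yaw -4.26
0.061742037928953414
stand top c [ 0.5435 -0.1308  0.01  ] len 0.2166 yaw -3.05
knife [[ 0.54915975 -0.10212292  0.085     ]
 [ 0.54563973 -0.16113337  0.085     ]] 0.059115346870480916 [ 0.54739974 -0.13162814  0.085     ]
```

```bash
cat > d.py <<'E'
import sys
from h import *
from scipy.spatial.transform import Rotation as Ro
# target: x y z beamyaw [tilt about beam y, deg]  -> jaws along beam y
def targ(yaw,tilt=0):
    b=Ro.from_euler('ZY',[yaw,tilt],degrees=True).as_matrix()
    return np.c_[-b[:,2],-b[:,0],b[:,1]]
def delta(p,yaw,tilt=0):
    o=env.get_obs(); R=Ro.from_euler('xyz',o['tool_rot'],degrees=True).as_matrix()
    print('t',round(o['time_s'],2),'pos',o['tool_pos'].round(4),'jaw',np.degrees(np.arctan2(R[1,2],R[0,2])).round(2),'F',o['force'].round(2),'T',o['wrist_torque'].round(3),'w',round(o['grip_width'],4))
    T=targ(yaw,tilt)
    print('shift units now-frame',(R.T@(np.array(p)-o['tool_pos'])/.04).round(3),' target-frame',(T.T@(np.array(p)-o['tool_pos'])/.04).round(3))
    print('turn units',(Ro.from_matrix(R.T@T).as_rotvec(degrees=True)/120).round(4), 'q',o['qpos'].round(1))
if __name__=='__main__':
    a=list(map(float,sys.argv[1:])); delta(a[:3],*a[3:])
E
python3 d.py .514 -.3485 .16 -17.4
```

```text
t 0.35 pos [ 0.6499 -0.      0.2223] jaw 0.0 F [-0.25 -0.26 -0.19] T [-0.023 -0.     0.025] w 0.087
shift units now-frame [ 1.56  -8.711 -3.397]  target-frame [ 1.558  0.637 -9.329]
turn units [-6.05e-01 -2.00e-04 -1.00e-04] q [ 0.8 18.4 -4.  83.1  1.3 78.5 -3.3]
```

>>> drive_tool(increments=[[[0,-0.87,-0.34],[0,0,0]],[[0,-0.87,-0.34],[0,0,0]],[[0,-0.87,-0.34],[0,0,0]],[[0,-0.87,-0.34],[0,0,0]],[[0,-0.87,-0.34],[0,0,0]],[[0,-0.87,-0.34],[0,0,0]],[[0,-0.87,-0.34],[0,0,0]],[[0,-0.87,-0.34],[0,0,0]],[[0,-0.87,-0.34],[0,0,0]],[[0,-0.87,-0.34],[0,0,0]]], hand=1)

```text
time_s: 1.35
tool_pos: [0.5133, -0.3493, 0.2227]
tool_rot: [-18.5, 90.0, -18.5]
force: [0.6, -0.2, 0.3]
grip_width: 0.0871
```

```bash
python3 d.py .514 -.3485 .16 -17.4
```

```text
t 1.35 pos [ 0.5133 -0.3493  0.2227] jaw 0.01 F [ 0.65 -0.18  0.28] T [-0.002 -0.01   0.045] w 0.0871
shift units now-frame [1.568 0.021 0.016]  target-frame [ 1.568 -0.01   0.024]
turn units [-6.049e-01  1.000e-04  2.000e-04] q [25.2 14.7  8.  87.9 -2.1 77.5 33.4]
```

>>> drive_tool(increments=[[[0,0,0],[-0.0672,0,0]],[[0,0,0],[-0.0672,0,0]],[[0,0,0],[-0.0672,0,0]],[[0,0,0],[-0.0672,0,0]],[[0,0,0],[-0.0672,0,0]],[[0,0,0],[-0.0672,0,0]],[[0,0,0],[-0.0672,0,0]],[[0,0,0],[-0.0672,0,0]],[[0,0,0],[-0.0672,0,0]]])

```text
time_s: 2.25
tool_pos: [0.514, -0.348, 0.2226]
tool_rot: [-87.7, 90.0, -14.8]
force: [0.8, 0.4, -0.3]
grip_width: 0.087
```

```bash
python3 d.py .514 -.3485 .16 -17.4; python3 -c "
from h import *
cam('wrist','w1.png')"
```

```text
t 2.25 pos [ 0.514  -0.348   0.2226] jaw 72.91 F [ 0.79  0.45 -0.33] T [ 0.085 -0.048 -0.029] w 0.087
shift units now-frame [ 1.565 -0.003 -0.012]  target-frame [ 1.565 -0.003 -0.012]
turn units [0.0026 0.     0.0001] q [ 3.170e+01  1.480e+01 -1.000e-01  8.770e+01  0.000e+00  7.750e+01
  1.045e+02]
```

View pics/w1.png

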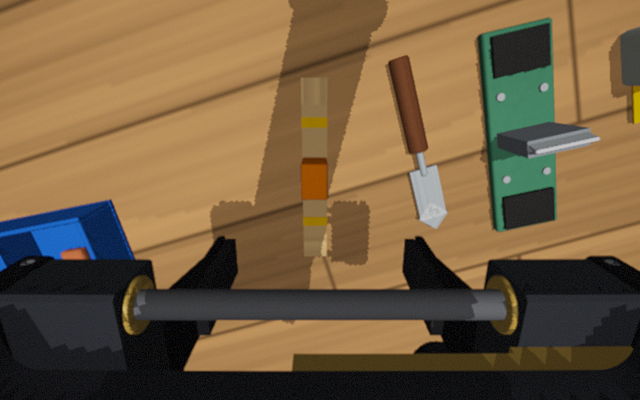

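The beam runs vertically in the picture, grip top around (314,180), with the knife edge at (498-600,140). I'll measure both from this view too.

Run:
```python
from m import *
c=cam('wrist'); crop(c,290,70,60,200,'w1b.png',3); crop(c,470,10,150,230,'w1k.png',4)
print(onz(c,[(314.5,181)],.086), onz(c,[(314,78),(316,256)],.054))
print(proj(c,[(.514,-.3485,.086)]), -c['R'].T@c['t'])
```

```text
[[ 0.50956593 -0.35052147  0.086     ]] [[ 0.42509458 -0.32555818  0.054     ]
 [ 0.59725591 -0.37625583  0.054     ]]
[[318.0972113  184.93333149]] [ 0.43333882 -0.32258983  0.38429852]
```

View pics/w1b.png

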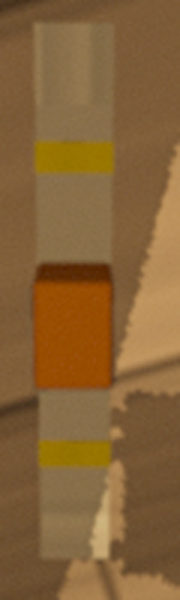

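View pics/w1k.png

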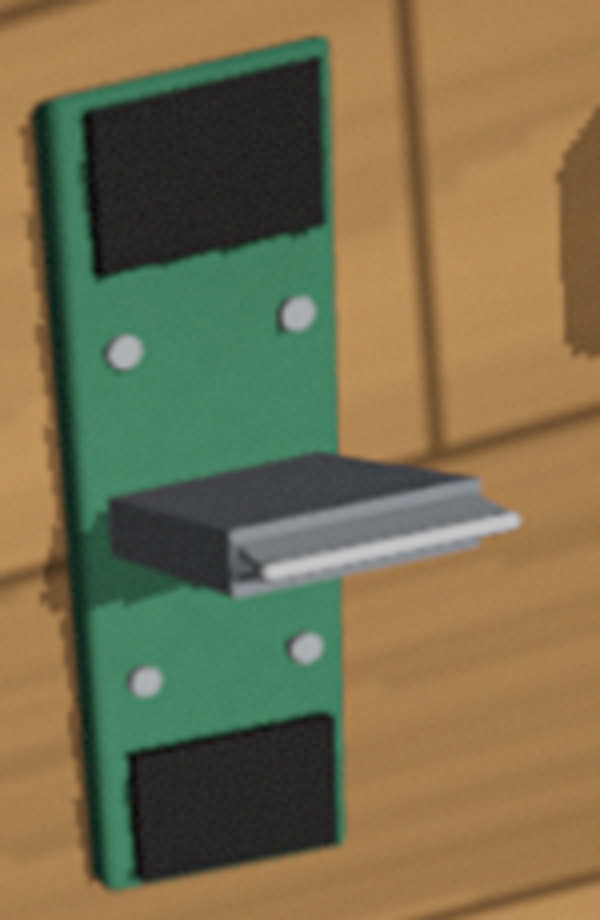

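```bash
python3 - <<'E'
from m import *
c=cam('wrist')
P=onz(c,np.array([(262,573),(520,520)])/4+[470,10]-.4,.085); d=P[1]-P[0];print(P,P.mean(0),np.linalg.norm(d),np.degrees(np.arctan2(-d[0],d[1])))
E
python3 d.py .512 -.3495 .058 -17.2
```

```text
[[ 0.54335422 -0.15763863  0.085     ]
 [ 0.54843944 -0.10212706  0.085     ]] [ 0.54589683 -0.12988285  0.085     ] 0.05574401088659364 -5.234057006173307
t 2.4 pos [ 0.514  -0.348   0.2226] jaw 72.4 F [ 0.23 -0.36  0.01] T [ 0.1   -0.048  0.011] w 0.0866
shift units now-frame [ 4.115  0.037 -0.05 ]  target-frame [ 4.115  0.037 -0.049]
turn units [-0.0033  0.      0.    ] q [ 3.17e+01  1.48e+01 -1.00e-01  8.77e+01  0.00e+00  7.75e+01  1.04e+02]
```

>>> drive_tool(increments=[[[0.7,0.037,-0.05],[0,0,0]],[[0.7,0,0],[0,0,0]],[[0.7,0,0],[0,0,0]],[[0.7,0,0],[0,0,0]],[[0.7,0,0],[0,0,0]],[[0.4,0,0],[0,0,0]],[[0.2,0,0],[0,0,0]]])

```text
time_s: 3.1
tool_pos: [0.5112, -0.349, 0.0569]
tool_rot: [76.1, 89.9, 148.6]
force: [0.1, 0.9, 0.2]
grip_width: 0.0872
```

>>> drive_tool(increments=[[[0,0,0],[0,0,0]],[[0,0,0],[0,0,0]],[[0,0,0],[0,0,0]],[[0,0,0],[0,0,0]],[[0,0,0],[0,0,0]],[[0,0,0],[0,0,0]]], hand=-1, squeeze=45)

```text
time_s: 3.7
tool_pos: [0.5122, -0.3496, 0.059]
tool_rot: [-105.2, 90.0, -32.7]
force: [0.2, 0.0, 0.3]
grip_width: 0.0466
```

```bash
python3 d.py .547 -.1295 .16 -4
```

```text
t 3.7 pos [ 0.5122 -0.3496  0.059 ] jaw 72.57 F [0.17 0.01 0.3 ] T [ 0.168 -0.028  0.059] w 0.0466
shift units now-frame [-2.527  0.817  5.51 ]  target-frame [-2.525 -0.484  5.55 ]
turn units [-1.119e-01 -1.000e-04  3.000e-04] q [ 3.200e+01  2.190e+01 -2.000e-01  9.800e+01  1.000e-01  6.010e+01
  1.044e+02]
```

Gripper still closing.

>>> drive_tool(increments=[[[0,0,0],[0,0,0]],[[0,0,0],[0,0,0]],[[0,0,0],[0,0,0]],[[0,0,0],[0,0,0]],[[0,0,0],[0,0,0]],[[0,0,0],[0,0,0]]])

```text
time_s: 4.3
tool_pos: [0.5119, -0.3497, 0.0586]
tool_rot: [-163.0, 90.0, -90.4]
force: [-1.0, -0.2, 0.1]
grip_width: 0.0238
```

>>> drive_tool(increments=[[[-0.3,0,0],[0,0,0]],[[-0.6,0,0],[0,0,0]],[[-0.8,0,0],[0,0,0]],[[-0.8,0,0],[0,0,0]],[[-0.3,0,0],[0,0,0]],[[0,0,0],[0,0,0]],[[0,0,0],[0,0,0]],[[0,0,0],[0,0,0]]])

```text
time_s: 5.1
tool_pos: [0.5108, -0.3487, 0.1682]
tool_rot: [74.6, 89.8, 147.1]
force: [-0.8, 0.8, -3.1]
grip_width: 0.0235
```

```bash
python3 d.py .547 -.1295 .17 -4;python3 -c "
from m import *
c=cam('side');crop(c,270,220,160,140,'s1.png',4)"; python3 d.py .547 -.1295 .17 -4
```

```text
t 5.1 pos [ 0.5108 -0.3487  0.1682] jaw 72.58 F [-0.75  0.85 -3.14] T [ 0.123 -0.004  0.013] w 0.0235
shift units now-frame [-0.036  0.778  5.499]  target-frame [-0.045 -0.52   5.529]
turn units [-0.1118  0.0007 -0.0018] q [ 3.190e+01  1.640e+01 -1.000e-01  9.190e+01  0.000e+00  7.190e+01
  1.044e+02]
t 5.15 pos [ 0.5109 -0.3488  0.1683] jaw 72.58 F [-0.24 -0.39 -3.93] T [ 0.091 -0.003 -0.026] w 0.0236
shift units now-frame [-0.034  0.78   5.5  ]  target-frame [-0.042 -0.518  5.531]
turn units [-0.1118  0.0007 -0.0017] q [ 3.190e+01  1.640e+01 -1.000e-01  9.190e+01  0.000e+00  7.190e+01
  1.044e+02]
```

View pics/s1.png

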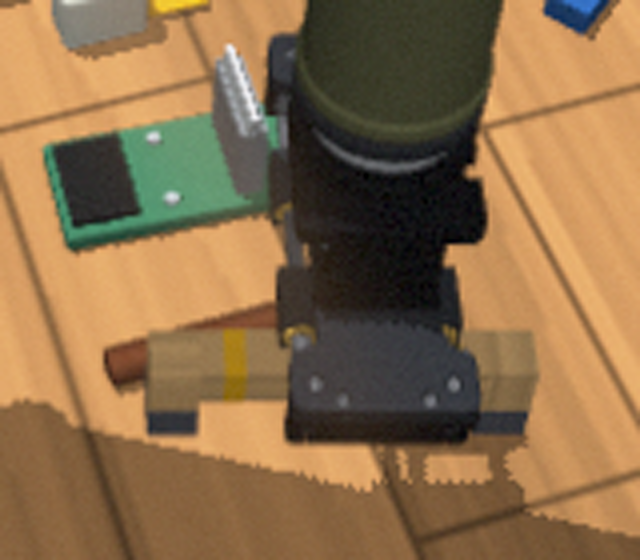

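>>> drive_tool(increments=[[[0,0,0],[-0.056,0,0]],[[0,0,0],[-0.056,0,0]],[[0,-0.065,0.4],[0,0,0]],[[0,-0.065,0.8],[0,0,0]],[[0,-0.065,0.8],[0,0,0]],[[0,-0.065,0.8],[0,0,0]],[[0,-0.065,0.8],[0,0,0]],[[0,-0.065,0.8],[0,0,0]],[[0,-0.065,0.8],[0,0,0]],[[0,-0.065,0.33],[0,0,0]]])

```text
time_s: 6.15
tool_pos: [0.5482, -0.1242, 0.17]
tool_rot: [22.3, 89.8, 108.5]
force: [0.5, 0.3, -2.3]
grip_width: 0.0239
```

>>> drive_tool(increments=[[[0,0,0],[0,0,0]],[[0,0,0],[0,0,0]]])

```text
time_s: 6.35
tool_pos: [0.5477, -0.1313, 0.1702]
tool_rot: [147.5, 89.9, -126.5]
force: [0.1, -1.2, -3.0]
grip_width: 0.024
```

```bash
python3 d.py .547 -.1295 .105 -4;python3 -c "
from m import *
c=cam('side');crop(c,250,150,160,150,'s2.png',4)
c=cam('scene');crop(c,230,120,130,110,'c2.png',5)"
```

```text
t 6.35 pos [ 0.5477 -0.1313  0.1702] jaw 85.93 F [ 0.11 -1.17 -2.99] T [ 0.06   0.007 -0.009] w 0.024
shift units now-frame [1.63  0.02  0.045]  target-frame [1.63  0.021 0.043]
turn units [-0.0006 -0.0005 -0.0003] q [19.5 10.1 -9.7 99.5  1.9 70.6 95.2]
```

View pics/s2.png

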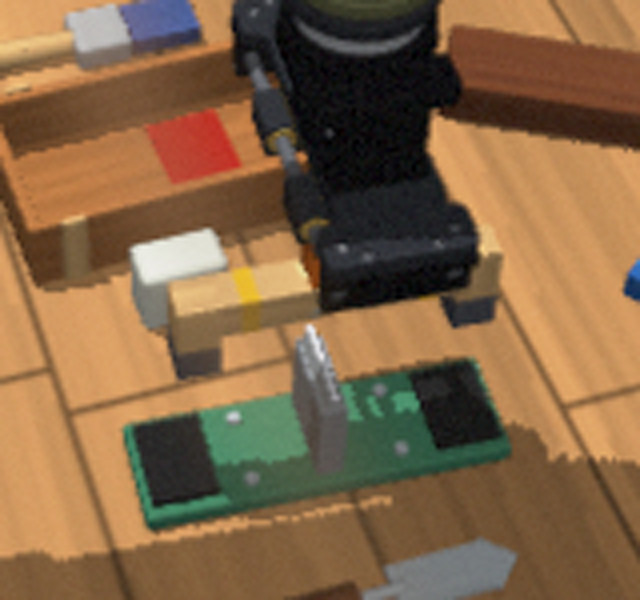

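View pics/c2.png

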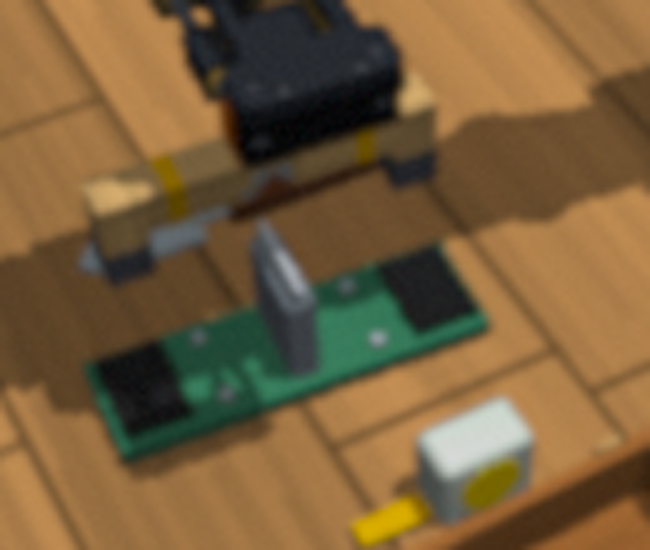

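Beam 2 is held level above the stand. In these crops the ridge runs (310,327)-(338,405) in side and (262,226)-(307,297) in scene. I'll triangulate it and check the beam's place in the hand.

Run:
```python
from m import *
s=cam('side');c=cam('scene')
S=lambda p:np.array(p)/4+[250,150]-.4
C=lambda p:np.array(p)/5+[230,120]-.4
k1=onz(s,S([(310,328),(338,405)]),.085);k2=onz(c,C([(307,297),(263,228)]),.085)
print(k1,k2,(k1.mean(0)+k2.mean(0))/2)
# bar ends: foot bottoms scene/ bar top ends side
print('bar top left end side, x=', onz(s,S([(172,292),(302,262)]),.166)) 
P=onz(c,C([(85,188),(425,82)]),.166);print(P)
print(onz(s,S([(171,290),(480,232)]),.166))
```

```text
[[ 0.5489129  -0.1028122   0.085     ]
 [ 0.54529629 -0.15886862  0.085     ]] [[ 0.54525231 -0.09571593  0.085     ]
 [ 0.54375464 -0.15060869  0.085     ]] [ 0.54580403 -0.12700136  0.085     ]
bar top left end side, x= [[ 0.46202725 -0.11824958  0.166     ]
 [ 0.53461147 -0.11911075  0.166     ]]
[[ 0.63528902 -0.14480583  0.166     ]
 [ 0.45596504 -0.13068034  0.166     ]]
[[ 0.46192836 -0.11677785  0.166     ]
 [ 0.63416586 -0.12776677  0.166     ]]
```

>>> drive_tool(increments=[[[0.4,0.03,0.04],[0,0,0]],[[0.5,0,0],[0,0,0]],[[0.4,0,0],[0,0,0]],[[0.2,0,0],[0,0,0]],[[0.1,0,0],[0,0,0]],[[0,0,0],[0,0,0]],[[0,0,0],[0,0,0]]])

```text
time_s: 7.25
tool_pos: [0.5477, -0.1289, 0.1074]
tool_rot: [-100.3, 89.9, -14.3]
force: [0.1, 0.5, -3.0]
grip_width: 0.0241
```

>>> drive_tool(increments=[[[0.05,0,0],[0,0,0]],[[0.05,0,0],[0,0,0]],[[0.03,0,0],[0,0,0]],[[0.02,0,0],[0,0,0]],[[0,0,0],[0,0,0]],[[0,0,0],[0,0,0]]])

```text
time_s: 7.85
tool_pos: [0.5469, -0.1286, 0.1016]
tool_rot: [137.8, 90.0, -136.2]
force: [-3.1, 0.5, 5.5]
grip_width: 0.0234
```

```bash
python3 d.py .546 -.128 .0996 -4;python3 -c "
from m import *
c=cam('side');crop(c,250,150,160,150,'s3.png',4)
c=cam('scene');crop(c,230,120,130,110,'c3.png',5)"
```

```text
t 7.85 pos [ 0.5469 -0.1286  0.1016] jaw 86.02 F [-3.11  0.55  5.47] T [0.323 0.992 0.017] w 0.0234
shift units now-frame [0.049 0.023 0.013]  target-frame [0.049 0.023 0.013]
turn units [ 0.0001 -0.0001 -0.0001] q [ 19.2  13.4  -9.8 104.    2.6  62.9  94.5]
```

View pics/s3.png

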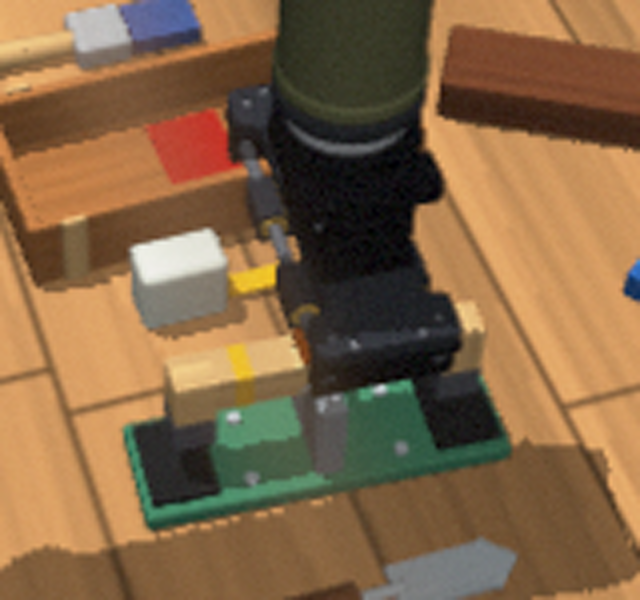

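View pics/c3.png

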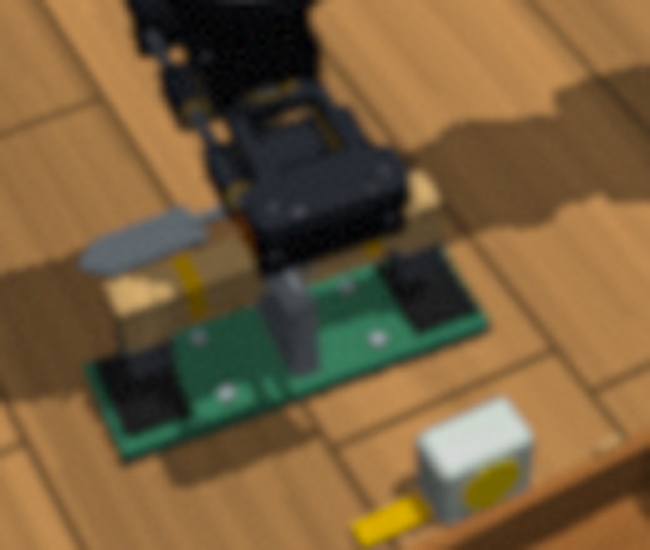

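>>> drive_tool(increments=[[[0,0.03,0],[0,0,0]],[[0,0.02,0],[0,0,0]],[[0,0,0],[0,0,0]],[[0,0,0],[0,0,0]]])

```text
time_s: 8.35
tool_pos: [0.5451, -0.1285, 0.1003]
tool_rot: [-79.7, 90.0, 6.3]
force: [-0.1, -0.3, -1.7]
grip_width: 0.0235
```

>>> drive_tool(increments=[[[0,0,0],[0,0,0]]])

```text
time_s: 8.45
tool_pos: [0.5451, -0.1285, 0.1003]
tool_rot: [-179.2, 90.0, -93.2]
force: [-0.6, 0.2, -2.3]
grip_width: 0.0237
```

>>> drive_tool(increments=[[[0.015,0,0],[0,0,0]],[[0,0,0],[0,0,0]],[[0,0,0],[0,0,0]],[[0,0,0],[0,0,0]],[[0,0,0],[0,0,0]],[[0,0,0],[0,0,0]],[[0,0,0],[0,0,0]],[[0,0,0],[0,0,0]]], hand=-0.08)

```text
time_s: 9.25
tool_pos: [0.545, -0.1285, 0.1]
tool_rot: [-124.3, 90.0, -38.3]
force: [-0.5, -0.3, -0.1]
grip_width: 0.0403
```

```bash
python3 d.py .546 -.128 .0996 -4;python3 -c "
from m import *
c=cam('side');crop(c,250,150,160,150,'s4.png',4)
c=cam('scene');crop(c,230,120,130,110,'c4.png',5)"
```

```text
t 9.25 pos [ 0.545  -0.1285  0.1   ] jaw 86.01 F [-0.49 -0.29 -0.06] T [ 0.082 -0.057  0.001] w 0.0403
shift units now-frame [ 0.009 -0.023  0.013]  target-frame [ 0.009 -0.023  0.013]
turn units [ 0.0001 -0.      0.    ] q [ 19.3  13.3  -9.8 104.3   2.5  62.6  94.5]
```

View pics/s4.png

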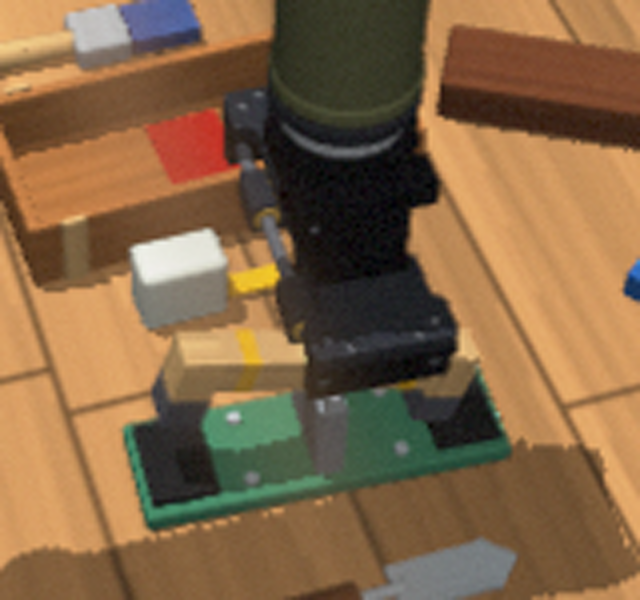

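View pics/c4.png

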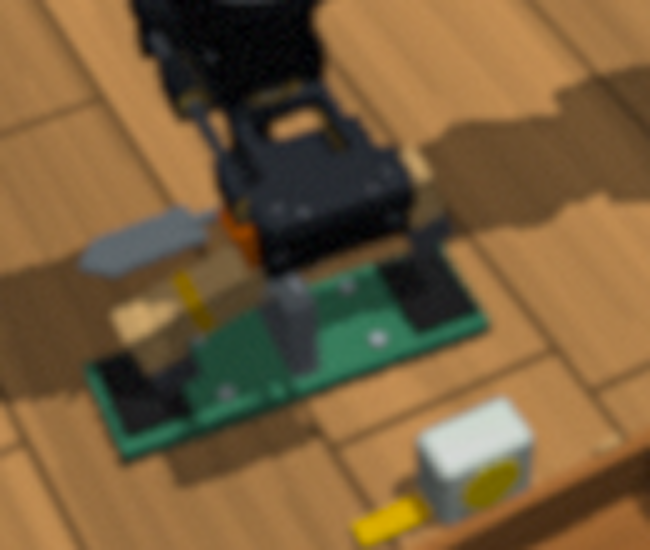

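Beam 2 tipped outer end (+x) down onto the rest: its left bar end sits near (120,320) in the scene crop, about 15°. It looks like the lopsided one. I'll tilt the tool to match and regrip.

>>> drive_tool(increments=[[[0,0,0],[0,0,0.0625]],[[0,-0.095,0],[0,0,0.0625]],[[0,0,0],[0,0,0]]])

```text
time_s: 9.65
tool_pos: [0.5502, -0.1279, 0.0951]
tool_rot: [89.6, 74.6, 175.7]
force: [-0.3, 0.3, -0.9]
grip_width: 0.04
```

```bash
python3 d.py .549 -.1285 .0995 -4 15;python3 -c "
from m import *
c=cam('side');crop(c,250,150,160,150,'s5.png',4)
c=cam('scene');crop(c,230,120,130,110,'c5.png',5)"
```

```text
t 9.65 pos [ 0.5502 -0.1279  0.0951] jaw 86.08 F [-0.31  0.31 -0.94] T [ 0.091 -0.372  0.007] w 0.04
shift units now-frame [-0.098  0.056 -0.016]  target-frame [-0.099  0.055 -0.016]
turn units [ 0.0009  0.0008 -0.0034] q [16.7 25.6 -9.2 90.2  5.  80.  92.3]
```

View pics/s5.png

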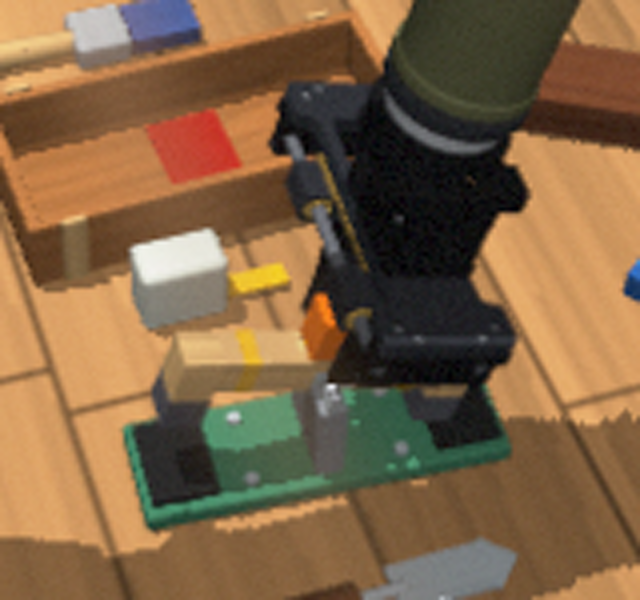

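View pics/c5.png

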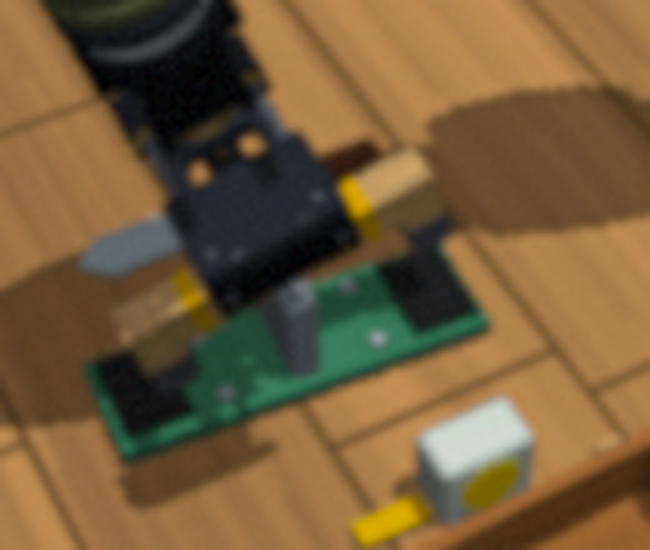

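>>> drive_tool(increments=[[[-0.08,0.05,0],[0,0,0]],[[0,0,0],[0,0,0]],[[0,0,0],[0,0,0]],[[0,0,0],[0,0,0]],[[0,0,0],[0,0,0]],[[0,0,0],[0,0,0]]], hand=-1)

```text
time_s: 10.35
tool_pos: [0.5476, -0.129, 0.1047]
tool_rot: [90.2, 75.1, 176.2]
force: [-2.7, -0.5, 6.8]
grip_width: 0.0236
```

```bash
python3 d.py .549 .1085 .16 2.4 0
```

```text
t 10.35 pos [ 0.5476 -0.129   0.1047] jaw 86.0 F [-2.75 -0.47  6.77] T [0.004 0.352 0.011] w 0.0236
shift units now-frame [-1.241  0.725  5.924]  target-frame [-1.381 -0.283  5.931]
turn units [-0.0531  0.0066 -0.1244] q [16.8 24.4 -9.2 90.5  4.9 80.3 92.4]
```

>>> drive_tool(increments=[[[-0.2,0.05,0],[0,0,0]],[[-0.4,0.11,0],[0,0,0]],[[-0.5,0.13,0],[0,0,0]],[[-0.5,0.13,0],[0,0,0]],[[-0.1,0.03,0],[0,0,0]],[[0,0,0],[0,0,-0.04]],[[0,0,0],[0,0,-0.045]],[[0,0,0],[0,0,-0.039]],[[0,0,0],[-0.053,0,0]],[[0,0,0],[0,0,0]]])

```text
time_s: 11.35
tool_pos: [0.5468, -0.1286, 0.1734]
tool_rot: [87.2, 89.8, 179.5]
force: [0.3, -0.6, -2.5]
grip_width: 0.0236
```

```bash
python3 d.py .549 .1085 .17 2.4 0;python3 -c "
from m import *
c=cam('scene');crop(c,220,70,150,140,'c6.png',4)"
```

```text
t 11.35 pos [ 0.5468 -0.1286  0.1734] jaw 92.39 F [ 0.32 -0.56 -2.47] T [ 0.136  0.    -0.011] w 0.0236
shift units now-frame [ 0.084 -0.303  5.92 ]  target-frame [ 0.084 -0.304  5.92 ]
turn units [-0.0001  0.0001 -0.0014] q [ 19.9  10.  -10.5  99.3   1.9  71.1 101.3]
```

View pics/c6.png

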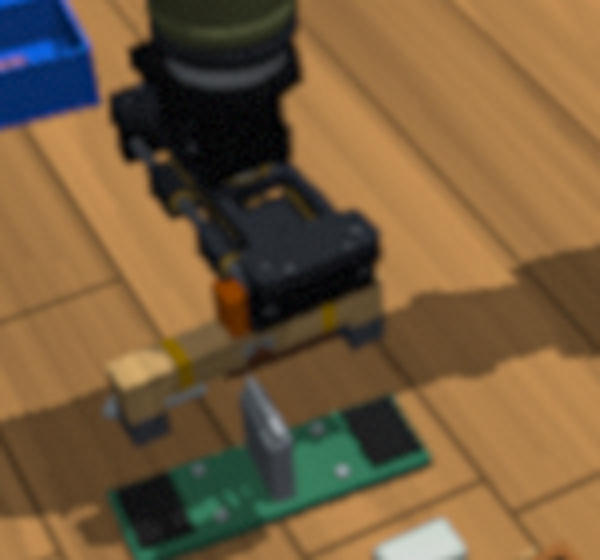

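Run:
```python
from m import *
c=cam('scene');s=cam('side');crop(s,230,140,180,150,'s6.png',4)
C=lambda p:np.array(p)/4+[220,70]-.4
print(onz(c,C([(108,366),(380,290),(121,424),(383,324)]),.165))
print(onz(c,C([(140,442),(362,346)]),.111))
```

```text
[[ 0.64002998 -0.13371415  0.165     ]
 [ 0.4663297  -0.11203937  0.165     ]
 [ 0.65126237 -0.08705397  0.165     ]
 [ 0.47936314 -0.08481326  0.165     ]]
[[ 0.63469789 -0.11559237  0.111     ]
 [ 0.47466383 -0.12156052  0.111     ]]
```

View pics/s6.png

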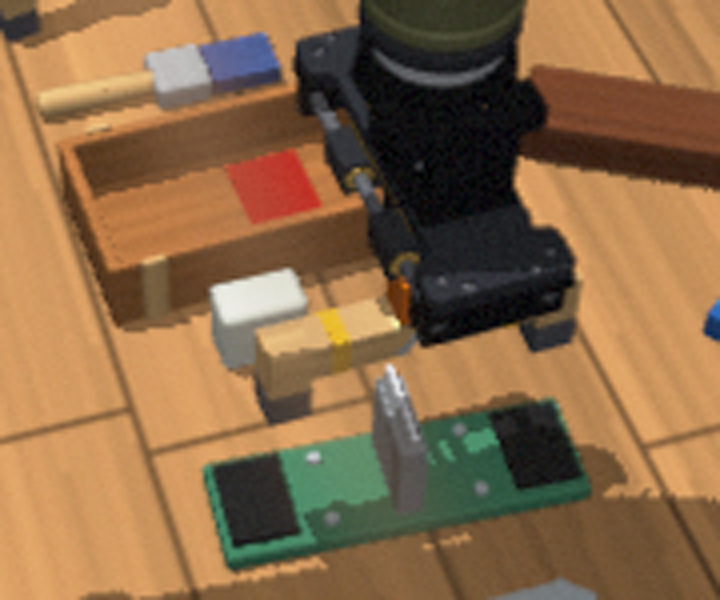

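>>> drive_tool(increments=[[[0,-0.013,0.3],[0,0,0]],[[0,-0.013,0.6],[0,0,0]],[[0,-0.013,0.8],[0,0,0]],[[0,-0.013,0.8],[0,0,0]],[[0,-0.013,0.8],[0,0,0]],[[0,-0.013,0.8],[0,0,0]],[[0,-0.013,0.8],[0,0,0]],[[0,-0.013,0.6],[0,0,0]],[[0,-0.013,0.42],[0,0,0]],[[0,-0.013,0],[0,0,0]]])

```text
time_s: 12.5
tool_pos: [0.5425, 0.1131, 0.1734]
tool_rot: [44.6, 89.8, 137.3]
force: [-0.3, -0.2, -3.2]
grip_width: 0.0238
```

>>> drive_tool(increments=[[[0.3,0,0],[0,0,0]],[[0.3,0,0],[0,0,0]],[[0,0,0],[0,0,0]],[[0,0,0],[0,0,0]]])

```text
time_s: 12.9
tool_pos: [0.5428, 0.107, 0.1485]
tool_rot: [92.8, 89.8, -174.9]
force: [-0.5, -0.6, -2.2]
grip_width: 0.0235
```

```bash
python3 d.py .542 .1085 .07 2.4 0;python3 -c "
from m import *
c=cam('scene');crop(c,240,130,160,170,'c7.png',4)
c=cam('side');crop(c,220,100,180,130,'s7.png',4)"
```

```text
t 12.9 pos [0.5428 0.107  0.1485] jaw 92.27 F [-0.54 -0.63 -2.18] T [ 0.178  0.06  -0.011] w 0.0235
shift units now-frame [1.963 0.011 0.04 ]  target-frame [1.963 0.019 0.039]
turn units [-0.0011 -0.0001 -0.0018] q [  4.5  10.8 -20.4 101.8   4.   68.3  75.2]
```

View pics/c7.png

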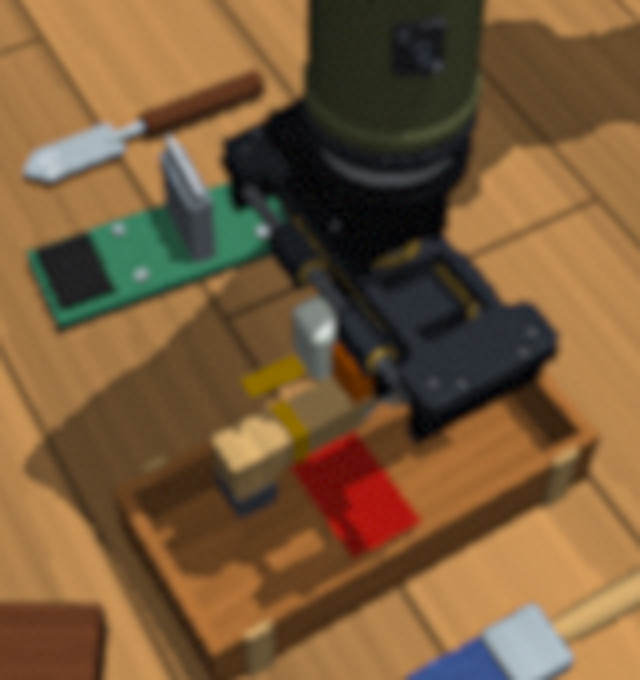

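View pics/s7.png

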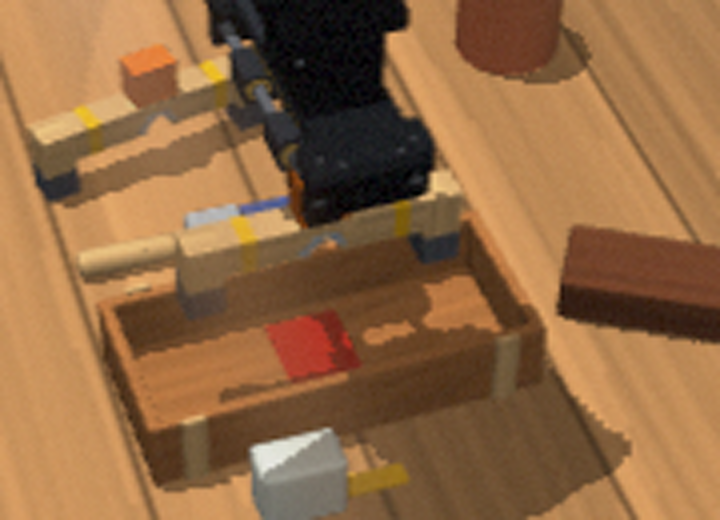

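>>> drive_tool(increments=[[[0.3,0,0.04],[0,0,0]],[[0.5,0,0],[0,0,0]],[[0.4,0,0],[0,0,0]],[[0.3,0,0],[0,0,0]],[[0.15,0,0],[0,0,0]],[[0.1,0,0],[0,0,0]],[[0.05,0,0],[0,0,0]],[[0.05,0,0],[0,0,0]],[[0,0,0],[0,0,0]],[[0,0,0],[0,0,0]]])

```text
time_s: 14.0
tool_pos: [0.5433, 0.1098, 0.0759]
tool_rot: [81.0, 89.9, 173.3]
force: [-0.6, -0.1, -2.8]
grip_width: 0.0235
```

>>> drive_tool(increments=[[[0.04,0,0],[0,0,0]],[[0.04,0,0],[0,0,0]],[[0.03,0,0],[0,0,0]],[[0.03,0,0],[0,0,0]],[[0,0,0],[0,0,0]],[[0,0,0],[0,0,0]]])

```text
time_s: 14.6
tool_pos: [0.5427, 0.1098, 0.0708]
tool_rot: [94.2, 89.9, -173.4]
force: [-4.8, -0.8, 4.4]
grip_width: 0.024
```

>>> drive_tool(increments=[[[0,0,0],[0,0,0]],[[0,0,0],[0,0,0]],[[0,0,0],[0,0,0]],[[0,0,0],[0,0,0]],[[0,0,0],[0,0,0]],[[0,0,0],[0,0,0]]], hand=0.1)

```text
time_s: 15.2
tool_pos: [0.5431, 0.1097, 0.0698]
tool_rot: [83.4, 89.9, 175.7]
force: [-0.4, -0.6, 0.2]
grip_width: 0.0478
```

>>> drive_tool(increments=[[[-0.3,0,0],[0,0,0]],[[-0.6,0,0],[0,0,0]],[[-0.7,0,0],[0,0,0]],[[-0.7,0,0],[0,0,0]],[[-0.3,0,0],[0,0,0]],[[0,0,0],[0,0,0]]], hand=1)

```text
time_s: 15.8
tool_pos: [0.5446, 0.1101, 0.1762]
tool_rot: [-77.2, 89.9, 15.1]
force: [0.4, 1.1, 0.5]
grip_width: 0.0844
```

```bash
python3 d.py .5 .3515 .16 13.7 0;python3 -c "
from m import *
c=cam('scene','c8f.png');crop(c,240,200,180,170,'c8.png',4)
c=cam('side');crop(c,220,100,180,130,'s8.png',4)"
```

```text
t 15.8 pos [0.5446 0.1101 0.1762] jaw 92.38 F [0.42 1.09 0.55] T [ 0.119 -0.003 -0.031] w 0.0844
shift units now-frame [0.407 0.865 6.075]  target-frame [ 0.406 -0.346  6.127]
turn units [-0.0944  0.0001  0.0012] q [  4.5   9.6 -20.6  99.9   3.6  71.1  75.4]
```

View pics/c8.png

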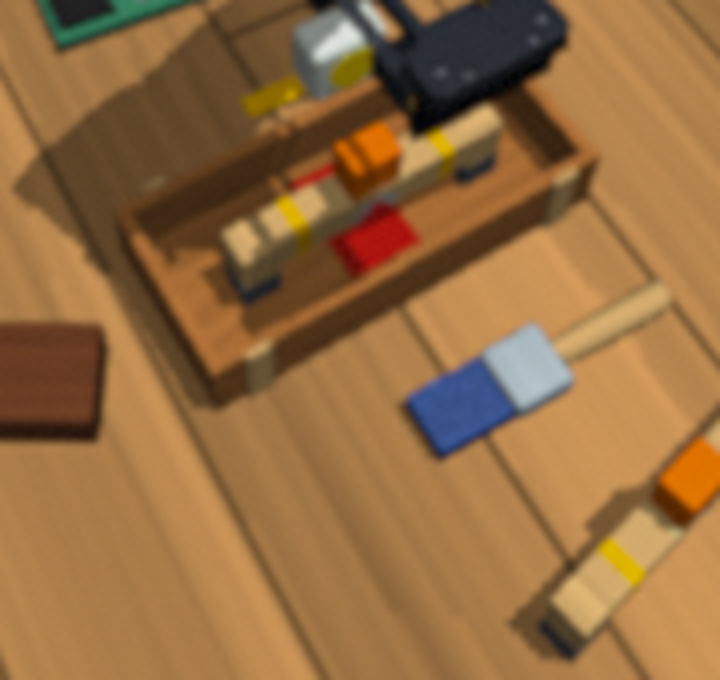

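View pics/s8.png

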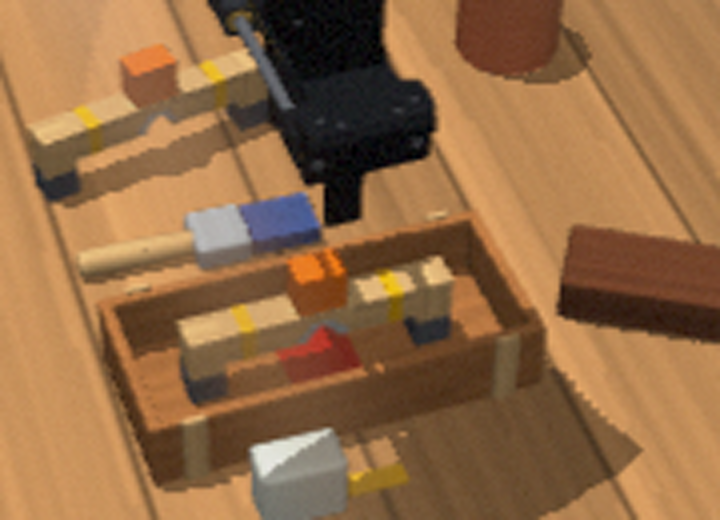

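Beam 2 stands upright on the crate floor, centred on the red patch (crops about (365,160) in scene, (318,300) in side). Next is beam 1.

>>> drive_tool(increments=[[[0,0,0],[-0.047,0,0]],[[0,0,0],[-0.047,0,0]],[[0,-0.043,0.4],[0,0,0]],[[0,-0.043,0.9],[0,0,0]],[[0,-0.043,0.9],[0,0,0]],[[0,-0.043,0.9],[0,0,0]],[[0,-0.043,0.9],[0,0,0]],[[0,-0.043,0.9],[0,0,0]],[[0,-0.043,0.8],[0,0,0]],[[0,-0.045,0.43],[0,0,0]]])

```text
time_s: 16.9
tool_pos: [0.496, 0.3543, 0.1718]
tool_rot: [74.6, 89.7, 178.5]
force: [-1.0, 0.2, -0.0]
grip_width: 0.0869
```

>>> drive_tool(increments=[[[0,0,0],[0,0,0]],[[0,0,0],[0,0,0]]])

```text
time_s: 17.1
tool_pos: [0.4983, 0.3502, 0.1722]
tool_rot: [101.0, 89.7, -155.3]
force: [0.9, 0.1, -0.0]
grip_width: 0.087
```

```bash
python3 d.py .5 .3515 .058 13.7 0;python3 -c "
from m import *
c=cam('wrist','w9.png')"
```

```text
t 17.1 pos [0.4983 0.3502 0.1722] jaw 103.68 F [ 0.85  0.08 -0.03] T [ 0.098 -0.039 -0.039] w 0.087
shift units now-frame [ 2.855 -0.063  0.023]  target-frame [ 2.856 -0.05   0.021]
turn units [-0.0002 -0.0004 -0.0023] q [-13.1  17.7 -29.7  92.    9.   73.   59.4]
```

View pics/w9.png

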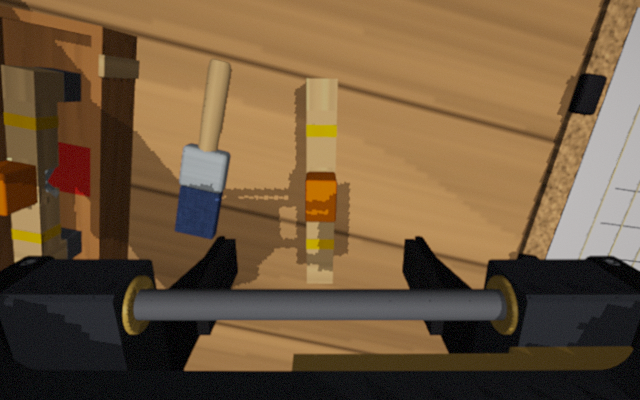

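Run:
```python
from m import *
c=cam('wrist')
P=onz(c,[(322,79),(320,283)],.054);print(P,P.mean(0),onz(c,[(321,202)],.086))
```

```text
[[0.41104031 0.3310202  0.054     ]
 [0.5856258  0.37163378 0.054     ]] [0.49833306 0.35132699 0.054     ] [[0.49809031 0.35126059 0.086     ]]
```

>>> drive_tool(increments=[[[0.4,-0.02,0.02],[0,0,0]],[[0.6,0,0],[0,0,0]],[[0.6,0,0],[0,0,0]],[[0.6,0,0],[0,0,0]],[[0.4,0,0],[0,0,0]],[[0.2,0,0],[0,0,0]],[[0.05,0,0],[0,0,0]]])

```text
time_s: 17.9
tool_pos: [0.4988, 0.3516, 0.0589]
tool_rot: [89.0, 89.8, -167.4]
force: [0.5, -0.7, 0.1]
grip_width: 0.0868
```

>>> drive_tool(increments=[[[0,0,0],[0,0,0]],[[0,0,0],[0,0,0]],[[0,0,0],[0,0,0]],[[0,0,0],[0,0,0]],[[0,0,0],[0,0,0]],[[0,0,0],[0,0,0]],[[0,0,0],[0,0,0]],[[0,0,0],[0,0,0]],[[0,0,0],[0,0,0]],[[0,0,0],[0,0,0]]], hand=-1)

```text
time_s: 18.9
tool_pos: [0.4991, 0.3521, 0.0599]
tool_rot: [79.8, 89.9, -176.5]
force: [-1.5, -0.3, -0.2]
grip_width: 0.0236
```

>>> drive_tool(increments=[[[0,0,0],[0,0,0]],[[0,0,0],[0,0,0]]])

```text
time_s: 19.1
tool_pos: [0.4991, 0.3522, 0.0599]
tool_rot: [77.7, 89.9, -178.6]
force: [0.4, 0.2, 0.4]
grip_width: 0.0236
```

```bash
python3 d.py .5455 -.128 .19 -4 0
```

```text
t 19.1 pos [0.4991 0.3522 0.0599] jaw 103.66 F [0.44 0.16 0.41] T [ 0.055 -0.053 -0.025] w 0.0236
shift units now-frame [ -3.254   1.715 -11.937]  target-frame [ -3.252  -1.993 -11.894]
turn units [ 1.471e-01  1.000e-04 -1.000e-03] q [-14.4  23.7 -28.4  98.3  12.5  61.3  56.8]
```

>>> drive_tool(increments=[[[-0.3,0,0],[0,0,0]],[[-0.6,0,0],[0,0,0]],[[-0.8,0,0],[0,0,0]],[[-0.8,0,0],[0,0,0]],[[-0.6,0,0],[0,0,0]],[[-0.15,0,0],[0.049,0,0]],[[0,0,0],[0.049,0,0]],[[0,0,0],[0.049,0,0]],[[0,0,0],[0,0,0]]])

```text
time_s: 20.0
tool_pos: [0.4992, 0.3524, 0.1906]
tool_rot: [85.9, 89.9, 171.9]
force: [-0.5, -0.2, -2.0]
grip_width: 0.0235
```

```bash
python3 d.py .5455 -.128 .19 -4 0
```

```text
t 20.0 pos [0.4992 0.3524 0.1906] jaw 86.02 F [-0.46 -0.15 -1.96] T [ 0.118 -0.086  0.026] w 0.0235
shift units now-frame [ 1.000e-02 -1.989e+00 -1.190e+01]  target-frame [  0.015  -1.992 -11.899]
turn units [ 0.0001  0.0001 -0.0008] q [-14.9  16.7 -27.5  90.7   7.9  74.6  42.5]
```

Total: y −1.99, z −11.9.

>>> drive_tool(increments=[[[0,-0.05,-0.3],[0,0,0]],[[0,-0.1,-0.6],[0,0,0]],[[0,-0.14,-0.8],[0,0,0]],[[0,-0.14,-0.8],[0,0,0]],[[0,-0.14,-0.8],[0,0,0]],[[0,-0.14,-0.8],[0,0,0]],[[0,-0.14,-0.8],[0,0,0]],[[0,-0.14,-0.8],[0,0,0]],[[0,-0.14,-0.8],[0,0,0]],[[0,-0.14,-0.8],[0,0,0]]])

```text
time_s: 21.0
tool_pos: [0.5294, 0.0551, 0.1901]
tool_rot: [102.1, 89.9, -171.7]
force: [0.9, 0.3, -2.3]
grip_width: 0.0237
```

>>> drive_tool(increments=[[[0,-0.14,-0.8],[0,0,0]],[[0,-0.14,-0.8],[0,0,0]],[[0,-0.14,-0.8],[0,0,0]],[[0,-0.14,-0.8],[0,0,0]],[[0,-0.14,-0.7],[0,0,0]],[[0,-0.14,-0.5],[0,0,0]],[[0,-0.14,-0.2],[0,0,0]],[[0,0,0],[0,0,0]],[[0,0,0],[0,0,0]]])

```text
time_s: 21.9
tool_pos: [0.556, -0.1274, 0.1897]
tool_rot: [65.9, 89.8, 152.0]
force: [-0.7, 0.4, -2.6]
grip_width: 0.0236
```

```bash
python3 d.py .5455 -.128 .108 -4 0;python3 -c "
from m import *
c=cam('side');crop(c,250,150,160,150,'s10.png',4)
c=cam('scene');crop(c,230,100,130,120,'c10.png',5)"
```

```text
t 21.9 pos [ 0.556  -0.1274  0.1897] jaw 86.13 F [-0.71  0.42 -2.64] T [ 0.126 -0.029 -0.011] w 0.0236
shift units now-frame [ 2.043  0.255 -0.035]  target-frame [ 2.042  0.261 -0.033]
turn units [ 0.0011  0.0006 -0.0013] q [17.8 10.2 -8.5 97.   1.5 73.  95.2]
```

View pics/s10.png

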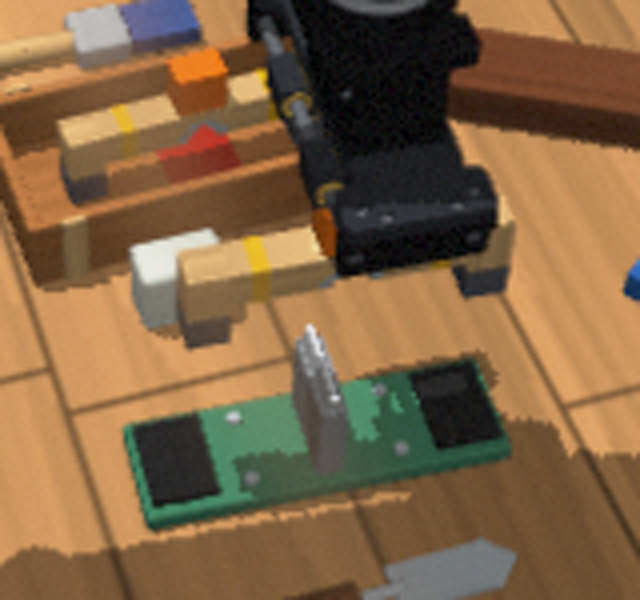

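View pics/c10.png

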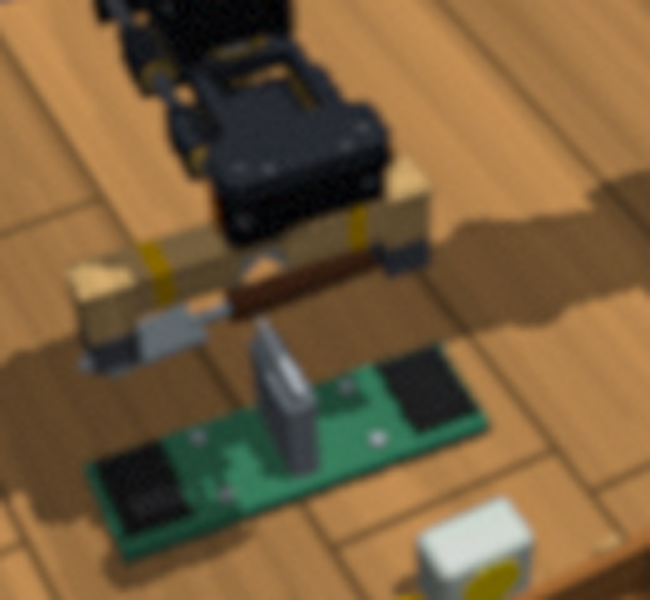

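Run:
```python
from m import *
s=cam('side');c=cam('scene')
S=lambda p:np.array(p)/4+[250,150]-.4
C=lambda p:np.array(p)/5+[230,100]-.4
print(onz(c,C([(68,272),(412,158),(82,300),(430,188)]),.184))
print('notch apex',onz(c,C([(263,252)]),.174),'side ends',onz(s,S([(181,262),(506,196)]),.184))
```

```text
[[ 0.64273678 -0.14080329  0.184     ]
 [ 0.46266249 -0.13190918  0.184     ]
 [ 0.64398499 -0.12055598  0.184     ]
 [ 0.4654958  -0.10840605  0.184     ]]
notch apex [[ 0.55283056 -0.11755598  0.174     ]] side ends [[ 0.46818699 -0.11448615  0.184     ]
 [ 0.64967537 -0.12208581  0.184     ]]
```

>>> drive_tool(increments=[[[0,0.13,0],[0,0,0]],[[0.2,0.14,-0.03],[0,0,0]],[[0.5,0,0],[0,0,0]],[[0.5,0,0],[0,0,0]],[[0.4,0,0],[0,0,0]],[[0.2,0,0],[0,0,0]],[[0.15,0,0],[0,0,0]],[[0.1,0,0],[0,0,0]],[[0,0,0],[0,0,0]],[[0,0,0],[0,0,0]]])

```text
time_s: 23.1
tool_pos: [0.5455, -0.1294, 0.1085]
tool_rot: [100.9, 89.9, -173.1]
force: [0.4, -0.0, -2.0]
grip_width: 0.0239
```

>>> drive_tool(increments=[[[0.03,0,0],[0,0,0]],[[0.03,0,0],[0,0,0]],[[0.02,0,0],[0,0,0]],[[0,0,0],[0,0,0]],[[0,0,0],[0,0,0]]])

```text
time_s: 23.6
tool_pos: [0.5451, -0.1293, 0.1046]
tool_rot: [91.1, 89.9, 177.1]
force: [-0.3, -0.1, -1.8]
grip_width: 0.0235
```

```bash
python3 d.py .5455 -.128 .101 -4 0
```

```text
t 23.6 pos [ 0.5451 -0.1293  0.1046] jaw 86.02 F [-0.32 -0.06 -1.81] T [ 0.127 -0.065 -0.021] w 0.0235
shift units now-frame [ 0.09  -0.008  0.033]  target-frame [ 0.09  -0.008  0.033]
turn units [ 0.0002 -0.     -0.001 ] q [ 18.   13.   -8.3 104.    2.1  63.3  95. ]
```

>>> drive_tool(increments=[[[0.03,0,0],[0,0,0]],[[0.03,0,0],[0,0,0]],[[0.02,0,0],[0,0,0]],[[0,0,0],[0,0,0]],[[0,0,0],[0,0,0]]])

```text
time_s: 24.1
tool_pos: [0.5459, -0.1294, 0.1019]
tool_rot: [126.4, 90.0, -147.5]
force: [2.3, 0.2, -0.5]
grip_width: 0.0238
```

>>> drive_tool(increments=[[[0,-0.03,0],[0,0,0]],[[0.01,0,0],[0,0,0]],[[0,0,0],[0,0,0]],[[0,0,0],[0,0,0]]])

```text
time_s: 24.5
tool_pos: [0.5464, -0.1294, 0.1015]
tool_rot: [94.3, 89.9, -179.7]
force: [-0.8, -0.3, 4.0]
grip_width: 0.0237
```

>>> drive_tool(increments=[[[-0.012,0,0],[0,0,0]],[[0,0,0],[0,0,0]]])

```text
time_s: 24.7
tool_pos: [0.5464, -0.1294, 0.1015]
tool_rot: [93.0, 89.9, 179.0]
force: [0.7, 0.3, 1.4]
grip_width: 0.0234
```

>>> drive_tool(increments=[[[0,0,0],[0,0,0]],[[0,0,0],[0,0,0]],[[0,0,0],[0,0,0]],[[0,0,0],[0,0,0]],[[0,0,0],[0,0,0]],[[0,0,0],[0,0,0]],[[0,0,0],[0,0,0]],[[0,0,0],[0,0,0]]], hand=-0.08)

```text
time_s: 25.5
tool_pos: [0.5463, -0.1294, 0.1016]
tool_rot: [91.4, 89.9, 177.4]
force: [-0.3, -0.0, 0.1]
grip_width: 0.0399
```

>>> drive_tool(increments=[[[0,0,0],[0,0,0]],[[0,0,0],[0,0,0]],[[0,0,0],[0,0,0]],[[0,0,0],[0,0,0]],[[0,0,0],[0,0,0]],[[0,0,0],[0,0,0]],[[0,0,0],[0,0,0]],[[0,0,0],[0,0,0]]])

```text
time_s: 26.3
tool_pos: [0.5463, -0.1294, 0.1015]
tool_rot: [92.0, 89.9, 178.0]
force: [0.0, 0.3, 0.1]
grip_width: 0.0398
```

```bash
python3 d.py .5455 -.128 .101 -4 0;python3 -c "
from m import *
c=cam('side');crop(c,250,150,160,150,'s11.png',4)
c=cam('scene');crop(c,230,100,130,120,'c11.png',5)"
```

```text
t 26.3 pos [ 0.5463 -0.1294  0.1015] jaw 86.02 F [0.04 0.31 0.06] T [ 0.092 -0.056  0.049] w 0.0398
shift units now-frame [0.013 0.022 0.033]  target-frame [0.013 0.022 0.033]
turn units [ 0.0002 -0.     -0.001 ] q [ 17.9  13.3  -8.3 104.    2.2  63.   94.9]
```

View pics/s11.png

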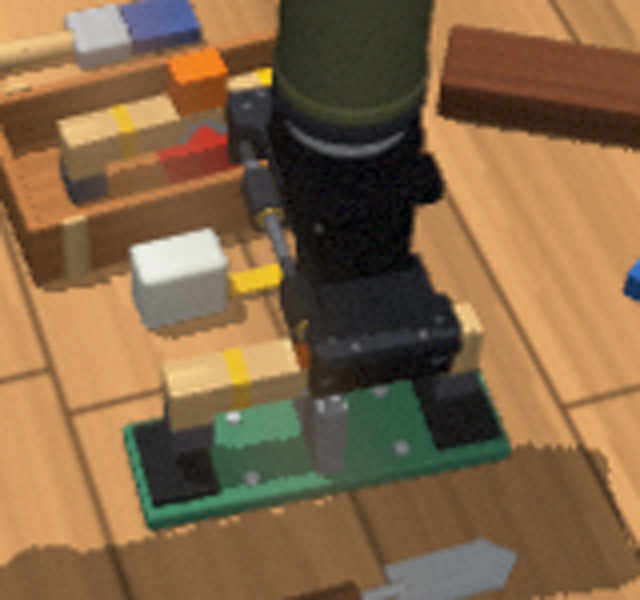

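View pics/c11.png

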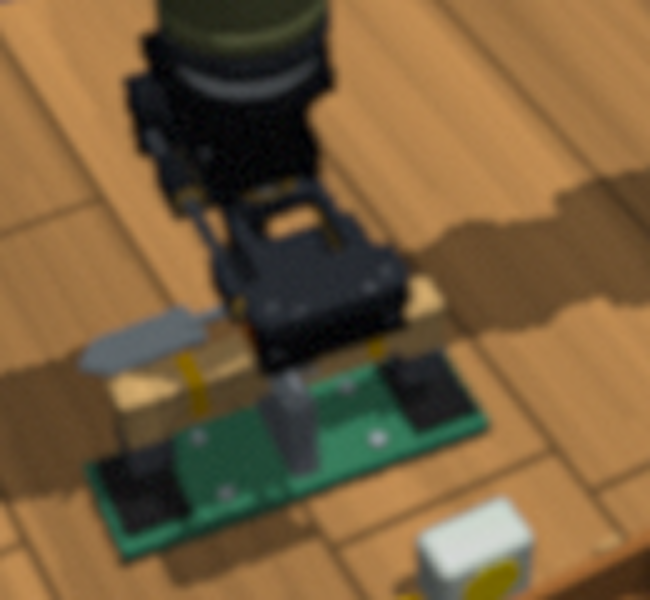

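Beam 1 stays level. I'll open further and withdraw straight up.

>>> drive_tool(increments=[[[0,0,0],[0,0,0]],[[0,0,0],[0,0,0]],[[0,0,0],[0,0,0]],[[0,0,0],[0,0,0]],[[-0.1,0,0],[0,0,0]],[[-0.3,0,0],[0,0,0]],[[-0.5,0,0],[0,0,0]],[[-0.8,0,0],[0,0,0]],[[-0.8,0,0],[0,0,0]],[[-0.8,0,0],[0,0,0]]], hand=0.8)

```text
time_s: 27.4
tool_pos: [0.5466, -0.1294, 0.236]
tool_rot: [106.3, 90.0, -167.7]
force: [0.5, 0.6, -0.2]
grip_width: 0.0783
```

>>> drive_tool(increments=[[[-0.5,0,0],[0,0,0]],[[-0.2,0.5,0],[0,0,0]],[[0,0.7,0],[0,0,0]],[[0,0.3,0],[0,0,0]],[[0,0,0],[0,0,0]],[[0,0,0],[0,0,0]],[[0,0,0],[0,0,0]],[[0,0,0],[0,0,0]],[[0,0,0],[0,0,0]],[[0,0,0],[0,0,0]]])

```text
time_s: 28.4
tool_pos: [0.487, -0.1252, 0.2614]
tool_rot: [86.8, 89.9, 172.8]
force: [-0.2, -0.3, -0.2]
grip_width: 0.0785
```

```bash
python3 d.py .5455 -.128 .101 -4 0;python3 -c "
from m import *
c=cam('side');crop(c,220,100,180,180,'s12.png',4)
c=cam('scene');crop(c,230,120,200,170,'c12.png',4)"
```

```text
t 28.4 pos [ 0.487  -0.1252  0.2614] jaw 86.03 F [-0.19 -0.31 -0.21] T [ 0.089 -0.016  0.012] w 0.0785
shift units now-frame [ 4.006 -1.474  0.03 ]  target-frame [ 4.009 -1.464  0.032]
turn units [ 0.0002  0.0001 -0.0012] q [19.3 -0.1 -7.9 99.8  0.  80.4 97.4]
```

View pics/s12.png

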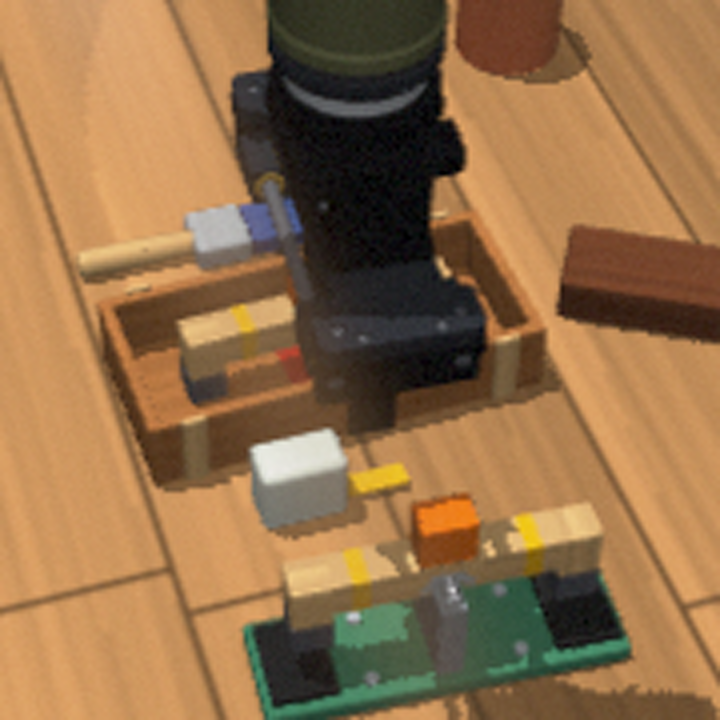

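View pics/c12.png

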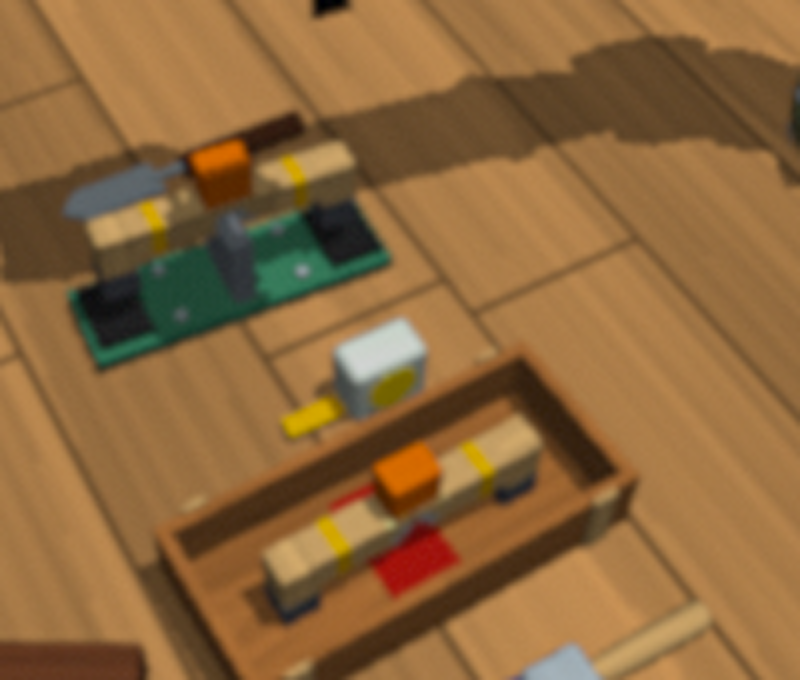

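Both beams are free. Beam 1 is level on the knife edge, with its grip at (222,172) in the scene crop; beam 2 is upright on the crate floor with its grip at (407,478). A last check on position and stillness:

>>> drive_tool(increments=[[[0,0,0],[0,0,0]],[[0,0,0],[0,0,0]],[[0,0,0],[0,0,0]],[[0,0,0],[0,0,0]],[[0,0,0],[0,0,0]],[[0,0,0],[0,0,0]]])

```text
time_s: 29.1
tool_pos: [0.4868, -0.1252, 0.2617]
tool_rot: [91.5, 89.9, 177.5]
force: [-0.4, 0.7, -0.7]
grip_width: 0.0781
```

Run:
```python
from m import *
c=cam('scene');s=cam('side')
old=cv2.imread('pics/c12.png'); new=cv2.resize(c['frame'][120:290,230:430,::-1],None,fx=4,fy=4,interpolation=cv2.INTER_CUBIC)
print('diff mean over stand,crate',np.abs(old.astype(int)-new)[120:370,60:400].mean(),np.abs(old.astype(int)-new)[380:640,200:600].mean())
C=lambda p:np.array(p)/4+[230,120]-.4
S=lambda p:np.array(p)/4+[220,100]-.4
print('knife beam grip c',onz(c,C([(220,160)]),.127),'s',onz(s,S([(446,515)]),.127))
print('crate beam grip c',onz(c,C([(406,465)]),.094))
a=onz(c,C([(92,222),(337,145)]),.095);print('ends c',a); print('ends s',onz(s,S([(287,565),(594,507)]),.095))
```

```text
diff mean over stand,crate 0.9639372549019608 0.9341217948717949
knife beam grip c [[ 0.54458245 -0.12820072  0.127     ]] s [[ 0.54715316 -0.12808155  0.127     ]]
crate beam grip c [[0.54610538 0.10795799 0.094     ]]
ends c [[ 0.62876386 -0.14754997  0.095     ]
 [ 0.45801349 -0.1314308   0.095     ]]
ends s [[ 0.46102076 -0.11122108  0.095     ]
 [ 0.64028632 -0.12380389  0.095     ]]
```

Everything is at rest, centred and free of the robot, so I'm handing in.

```bash
python3 -c "
from cell import env
print(env.sign_off())"
```

```text
the job is handed in; nothing more can be done
None
```

The job is handed in at about 29 s of the 72 s allowed, with both beams where the task wants them. The simulator reports no verdict.

**What I did:** I balanced the beam that started on the robot's right first. When let go, it dropped its outer end about 15° onto the rest, so it is the lopsided one. I regripped it with the tool tilted to match and stood it on the crate floor. I then set the beam from the left on the knife edge, where it stayed level after release.

**Last checks:**
- **Knife edge:** the true beam looked level. Its grip measured within about 2 mm of the knife edge's centre, in both the scene and side cameras.
- **Crate:** the lopsided beam looked upright on its feet, about 3 mm from the crate's centre. That position comes from the scene camera only.
- **At rest:** scene pictures taken 0.7 s apart showed no change beyond noise at the stand or the crate.
- **Robot:** the gripper is open and clear of everything.

**Disagreements:** the two cameras differed by 3–8 mm on some positions (beam 1 and the knife ends), which is more than the stated 2 mm calibration. Contact forces while seating guided the final alignment on the knife edge.

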